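# Press the flask into the touch mixer

## Robot

A 7-joint arm with a two-finger parallel gripper is mounted at the origin on the work surface. World frame = base frame: x ahead of the robot, y to its left, z up, the work surface at z = 0. Lengths are in m, angles in rad, forces in N, time in s.
With the tool pointing down it reaches from about 0.35 to 0.775 m from the base axis. Payload 3.1 kg.
Tool frame: the origin (TCP) lies midway between the tips of the shut fingers; the grasp point (between the pads) lies 19 mm behind it; z points along the fingers, y is the direction in which the jaws open and shut (so a half turn about z gives the same grasp; the last joint's range is limited). The gripper opens to 85 mm and grips with 20 to 120 N. Pads are 22 mm wide; open, the fingers measure 114 mm over their backs; the gripper's body (76 mm by 85 mm) begins 54 mm behind the grasp point. The pads swing forward as they close: fully open they stand 13 mm farther back than shut.
Start: joints at [-1.301, 0.311, 0.014, 1.512, -0.004, 1.319, -0.027], TCP at [0.169, 0.524, 0.231] pointing down, gripper open.
Joint ranges: [-2.7, 2.7], [-0.3, 1.91], [-1.27, 1.3], [0.12, 2.57], [-1.44, 4.58], [0.2, 2.03], [-3.05, 3.05]. Speed limits (rad/s): [2.79, 2.79, 3.14, 3.14, 3.14, 3.14, 3.14].

## Interface

Orientations are given as [roll, pitch, yaw] about the fixed x, y, z axes, in that order (R = Rz(yaw) Ry(pitch) Rx(roll)).
In Python, from workcell import sense, cams, env gives the robot as it stands.
- The arm moves only by the tool jog_arm, never from a script. Its argument "motion" is a list that holds one entry, the list of rows, each a list of 7 numbers: the shift along the tool's x, y, z as a fraction of full scale, then the turn, a rotation vector about the tool's x, y, z as a fraction of full scale, then the opening, from -1 (shut) to 1 (fully open). A call has 1 to 10 rows; each row shifts and turns the pose as measured when the row begins, along the tool's axes as they then stand; what a row does not reach is not made up. Full scale, the value 1, is 5 cm for a shift and 0.12 rad for a turn. A row lasts 1/10 s, in which the tool goes at most 50 mm and 8.59 degrees, less where a joint would pass 70% of its speed; a pose out of reach is approached as far as the arm can. A call with a number of a shift or a turn outside -1 to 1 is refused whole. A call with a gripper value outside its range is refused whole. The fingers move at their own pace and stop on an object; "newtons" is the grip in N (left out, the last holds). Time passes only in rows, so rows that do not move let the fingers close. It gives the time, the measured TCP pose, the force and the opening at its end, in the units of the state.
- sense(): the state, without advancing time (a new reading comes with each control period).
- cams.read_camera(name): name is "side" or "top" or "wrist"; returns the picture (384x512x3 uint8, red, green, blue); there is no depth.
- cams.camera_info(name): a dict with "fx", "fy", "cx", "cy" (pixels), "distortion" ([k1, k2, p1, p2, k3] as OpenCV has them; the pictures are not rectified), "pose" (4x4, takes a point from camera to world coordinates). Camera axes: x right, y down, z forward; pixel columns grow to the right and rows downward; lengths in m; the calibration is good to about 2 mm. A picture is of the moment at which its call begins: read the wrist's pose just before it. camera_info takes no time and is no camera call; for the wrist camera it gives the pose at the moment of the call.
- env.sign_off(): hands the job in, once; it reports no verdict.
The state is a dict: "clock": time; "joint_pos": joint angles; "qd": joint speeds; "joint_torque": joint torques, N m; "tcp_pos": TCP position; "eef_rot": TCP orientation; "force": force on the tool from outside, world axes, zero at the start; "torque": the same for the moment, N m; "finger_gap": finger opening in m.
Only numpy, scipy, OpenCV 4.12 (cv2) and the standard library are available. Lean on these libraries where they do the work, as an engineer would, in place of code of your own. Each camera call takes 0.05 s, during which the arm holds its last target.

## Task

Lift the blue-capped flask up and off the fork it hangs in, then set it upright in the orange spring ring on top of the touch mixer and press it down until the ring reaches the bottom of its travel. Finish while still holding it pressed down, with the gripper touching only the flask; do not let go. Leave the white-capped flask and everything else on the bench where they are.

Things in the scene. Friction and masses are not known exactly. Their poses are not given: they have to be found in the camera images.
- flask: The flask to use: amber ball flask, blue collar and cap, 148 mm tall, 0.13 kg, rigid, round about z. Origin: lowest point of the bulb, z up. Bulb: ball of 68 mm diameter, centre z = 34 mm. Neck 25 mm diameter up to z = 110. Collar disc 50 mm diameter, z = 110 to 116. Cap (grip here) 32 mm diameter, z = 116 to 148. Hangs upright by its collar's underside on the prongs of one fork of the hanger.
- spare_flask: Same flask with white collar and cap, hanging in the other fork. Leave it.
- hanger: Fixed steel hanger, two level forks side by side, open towards its own -x (roughly to the robot). Origin on the table under the crossbar, z up. Base plate 110 x 240 x 12 mm; crossbar along y, 12 mm thick, at height 155 mm on two posts at y = +75 and -75 mm. A flask's axis hangs near x = -65 mm, y = +75 or -75 mm. Nothing stands higher than the hung caps, tops at 197 mm.
- fork_tips (a point): Point on the hanger midway between its two forks, at the top of the upturned tips (hanger x = -99 mm, height 173 mm). Each fork has two round prongs along x, 8 mm thick, 40 mm apart, tops at height 159 mm. To come out, lift the flask 17 to 30 mm (at about 36 mm the bulb meets the prongs), draw it level along the hanger's -x by at least 80 mm, then raise it.
- mixer: Fixed white touch mixer, a box 170 (x) x 130 (y) x 90 mm high with a 92 mm black disc on top (to height 100 mm). Origin on the table under the box's centre, z up, knob and panel on its -x face. It carries the orange spring ring, centred at x = +25 mm, y = 0.
- cradle_seat (a point): Centre of the top face of the orange spring ring, at height 142 mm when the ring is up; it goes down with the ring. z up. Ring: inner diameter 48 mm, outer 74 mm, 12 mm thick. A seated flask's bulb dips through the ring, its lowest point about 10 mm below this point.
- cradle (a joint): How far the spring ring is pressed down, m: 0 up, 0.015 at its bottom stop. Takes about 3.5 N to start and 12.5 N to reach the stop (600 N/m); springs back when let go. The flask's weight alone does not press it down.
- reagent_bottle: Bystander: clear bottle with red cap, 60 mm diameter, 130 mm tall. Origin under its centre.
- sample_jar: Bystander: green glass jar with white lid, 64 mm diameter, 80 mm tall. Origin under its centre.
- beaker: Bystander: open glass beaker, 70 mm diameter, 90 mm tall. Origin under its centre.
- slide_box: Bystander: blue slide box 85 x 100 x 30 mm. Origin under its centre.
- petri_dish: Bystander: flat clear dish, 93 mm diameter, 16 mm tall. Origin under its centre.
- tip_box: Bystander: green box with grey lid, 120 x 85 x 56 mm. Origin under its centre.
There are look-alikes about, which are no part of the job. What is shaped like the mixer but red is not meant.

How it is judged:
On the way:
1. the blue-capped flask is lifted off its fork and carried by the gripper alone (z of flask in the frame of hanger above 0.1 m and contact force between flask and hanger below 0.05 N and contact force between flask and mixer below 0.05 N and contact force between the fingers and flask above 1 N), for 0.2 s.
At the end, for the whole second after the job is handed in: The gripper holds the blue-capped flask still and upright (within 0.2 rad) in the spring ring, its bottom within 8 mm of the ring's axis and at least 6 mm below the ring's top; the flask itself pushes the ring down by more than 12 of its 15 mm (over 5 N) and the robot does not touch the mixer (value of joint cradle above 0.012 m and horizontal distance between flask and cradle_seat below 0.008 m and z of flask in the frame of cradle_seat below -0.006 m and angle between flask's own z axis and vertical below 0.2 rad and contact force between flask and mixer above 5 N and contact force between the fingers and flask above 3 N and contact force between each of the arm, the fingers and mixer below 0.5 N and linear speed of flask below 0.03 m/s); the arm keeps its last pose, push and grip.
It fails at once if the white-capped flask is lifted, pushed along or knocked off (30 mm) (distance of spare_flask from where it was at the start of the episode above 0.03 m).
It fails at once if a bystander is pushed away (30 mm) or knocked over (distance of any of reagent_bottle, sample_jar, beaker, slide_box, petri_dish, tip_box from where it was at the start of the episode above 0.03 m or angle between any of reagent_bottle, sample_jar, beaker, slide_box, petri_dish, tip_box's own z axis and vertical above 0.5 rad).
It also fails if it takes over 45 s, if anything falls off the work surface, if the arm or the gripper's body presses on something with over 40 N, if the wrist force passes 120 N, or if a joint passes its speed limit or range.

## Working session

There is one attempt and no reset: what is moved stays moved. The work goes in short steps, Python scripts to look and compute and a tool call to move; the robot and the scene stay as the last step left them, time stands still between calls to the robot, and variables do not carry over. Pictures are saved under pics/ and viewed, and the job is handed in when it is done.

Besides the shell and the picture viewer there is one more tool, called after "Call:" as name([rows], argument=value, ...), one row to a line, values as JSON. jog_arm: Moves the arm, as the interface text tells. Its arguments: {"type":"object","properties":{"motion":{"type":"array"},"newtons":{"type":"number"}},"required":["motion"]}

```bash
ls; mkdir -p pics; python3 - <<'E'
from workcell import sense,cams,env
import cv2,numpy as np
s=sense();print(s)
for n in ["side","top","wrist"]:
    i=cams.camera_info(n);print(n,i)
    im=cams.read_camera(n);cv2.imwrite(f"pics/{n}0.png",im[:,:,::-1])
E
```

```text
pics
{'clock': 0.0, 'joint_pos': array([-1.30073018,  0.3117373 ,  0.01400092,  1.51306333, -0.00441823,
        1.3191842 , -0.02718546]), 'qd': array([-0.00080721, -0.0002598 , -0.00013834,  0.00194028,  0.00016533,
       -0.00067069, -0.00049162]), 'joint_torque': array([ 1.07921778e-04, -3.79920030e+01,  1.46371108e-01, -2.30584896e+01,
        1.21685554e-02,  1.36735864e-02, -4.74584255e-06]), 'tcp_pos': array([0.16847102, 0.52279797, 0.23021216]), 'eef_rot': array([-3.13923283e+00,  8.18127632e-05,  2.82990483e+00]), 'force': array([-0.99002813, -0.35172897,  0.42438964]), 'torque': array([-0.02661532, -0.03022663, -0.02791401]), 'finger_gap': 0.08520740147544804}
side {'fx': 447.0530489758118, 'fy': 447.0530489758118, 'cx': 255.59499609263227, 'cy': 186.9948285225175, 'distortion': array([-0.13439212,  0.        ,  0.        ,  0.        ,  0.        ]), 'pose': array([[ 0.79413802, -0.37527898,  0.47802771, -0.12788721],
       [-0.60731005, -0.51953096,  0.60105082, -0.86620319],
       [ 0.02278846, -0.76762834, -0.64048998,  1.07827489],
       [ 0.        ,  0.        ,
[... 319 characters left out ...]
9.99823546e-01,  1.83589625e-02, -3.97813428e-03,
         1.07751913e-03],
       [ 2.43509049e-03, -8.33178756e-02, -9.96520046e-01,
         1.66431064e+00],
       [ 0.00000000e+00,  0.00000000e+00,  0.00000000e+00,
         1.00000000e+00]])}
wrist {'fx': 282.01332103559946, 'fy': 282.01332103559946, 'cx': 259.88972380902027, 'cy': 192.43149193831275, 'distortion': array([-0.04582005,  0.        ,  0.        ,  0.        ,  0.        ]), 'pose': array([[ 0.30747267,  0.9077911 ,  0.28526458,  0.09556507],
       [ 0.95155617, -0.29295515, -0.09337102,  0.54696078],
       [-0.00119165,  0.30015431, -0.95388992,  0.3736039 ],
       [ 0.        ,  0.        ,  0.        ,  1.        ]])}
```

View pics/side0.png

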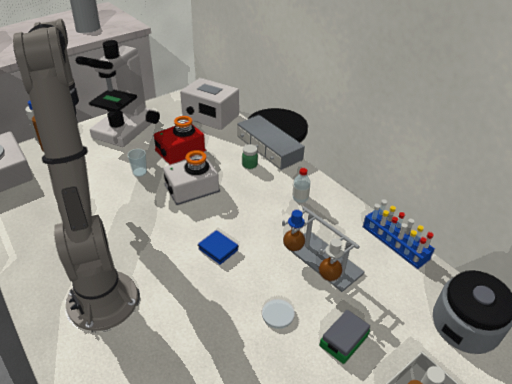

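View pics/top0.png

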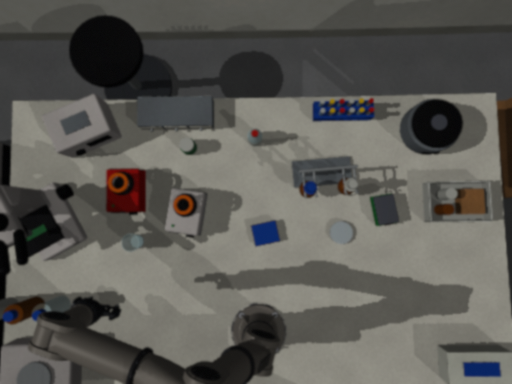

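View pics/wrist0.png

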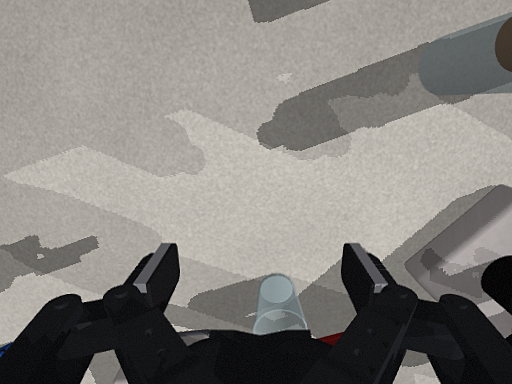

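Candidates for the flask:
- Blue-capped flask in the hanger, side (296,220) and top (308,188). This one matches the description.
- White-capped flask, side (332,262).
- Blue-capped amber bottle by the left edge, top (12,315).
- Amber items in the tray, side (425,378).

Candidates for the mixer:
- White mixer, side (196,160) and top (185,205). This one matches.
- Red mixer, side (183,125).

Next I'll check the choice in a close crop and measure.

```bash
cat > h.py <<'E'
import cv2,numpy as np
from workcell import sense,cams,env
def ray(n,uv,info=None):
    i=info or cams.camera_info(n)
    K=np.array([[i['fx'],0,i['cx']],[0,i['fy'],i['cy']],[0,0,1]])
    p=cv2.undistortPoints(np.array(uv,float).reshape(-1,1,2),K,i['distortion']).reshape(-1,2)
    d=np.c_[p,np.ones(len(p))]@i['pose'][:3,:3].T
    return i['pose'][:3,3],d
def onplane(n,uv,z,info=None):
    o,d=ray(n,uv,info); t=(z-o[2])/d[:,2]; return o+d*t[:,None]
def tri(n1,uv1,n2,uv2):
    o1,d1=ray(n1,uv1);o2,d2=ray(n2,uv2);d1=d1[0];d2=d2[0]
    A=np.c_[d1,-d2];s=np.linalg.lstsq(A,o2-o1,rcond=None)[0]
    a=o1+d1*s[0];b=o2+d2*s[1];return (a+b)/2,np.linalg.norm(a-b)
def proj(n,P,info=None):
    i=info or cams.camera_info(n)
    K=np.array([[i['fx'],0,i['cx']],[0,i['fy'],i['cy']],[0,0,1]])
    T=np.linalg.inv(i['pose']);r=cv2.Rodrigues(T[:3,:3])[0]
    return cv2.projectPoints(np.array(P,float).reshape(-1,1,3),r,T[:3,3],K,i['distortion'])[0].reshape(-1,2)
E
python3 - <<'E'
from h import *
s=cv2.imread('pics/side0.png');t=cv2.imread('pics/top0.png')
a=cv2.resize(s[190:310,260:380],None,fx=4,fy=4,interpolation=cv2.INTER_CUBIC)
cv2.imwrite('pics/c1.png',a)
b=cv2.resize(t[140:250,150:370],None,fx=3.6,fy=3.6,interpolation=cv2.INTER_CUBIC)
cv2.imwrite('pics/c2.png',b)
c=cv2.resize(s[100:220,120:240],None,fx=4,fy=4,interpolation=cv2.INTER_CUBIC)
cv2.imwrite('pics/c3.png',c)
for nm,im in(('side',s),('top',t)):
    hsv=cv2.cvtColor(im,cv2.COLOR_BGR2HSV)
    for c,lo,hi in(('orange',(5,170,120),(18,255,255)),('blue',(105,150,50),(125,255,255))):
        m=cv2.inRange(hsv,lo,hi)
        n,l,st,ce=cv2.connectedComponentsWithStats(m)
        print(nm,c,[(st[k].tolist(),ce[k].round(1).tolist()) for k in range(1,n) if st[k][4]>15])
E
```

```text
side orange [([174, 116, 18, 11, 104], [182.9, 121.0]), ([185, 150, 21, 15, 161], [195.1, 156.3]), ([287, 231, 4, 6, 16], [288.8, 233.6]), ([409, 381, 12, 3, 30], [414.5, 382.1])]
side blue [([28, 101, 4, 8, 18], [29.6, 104.3]), ([288, 210, 16, 18, 201], [296.1, 219.2]), ([363, 210, 71, 58, 1066], [397.9, 240.8]), ([199, 231, 39, 33, 740], [217.8, 246.7])]
top orange [([107, 173, 20, 18, 112], [116.1, 181.2]), ([174, 196, 18, 18, 97], [182.4, 204.5])]
top blue [([314, 102, 60, 18, 559], [340.1, 112.5]), ([305, 182, 11, 12, 114], [310.1, 187.3]), ([252, 222, 27, 23, 459], [265.2, 232.9]), ([3, 311, 11, 10, 89], [8.0, 316.0]), ([32, 310, 10, 10, 54], [36.0, 313.9]), ([464, 363, 36, 13, 447], [481.5, 369.0])]
```

View pics/c1.png

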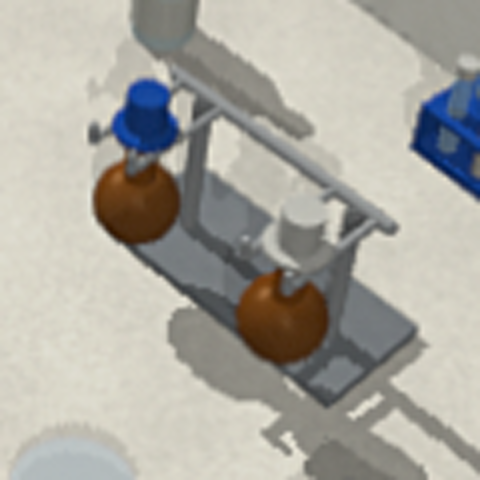

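View pics/c2.png

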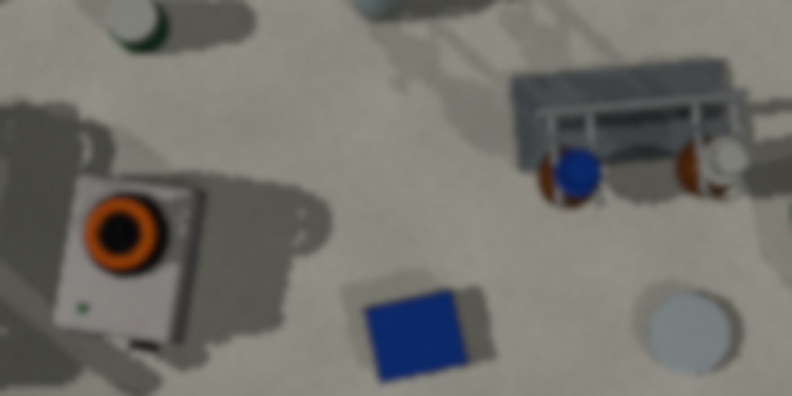

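View pics/c3.png

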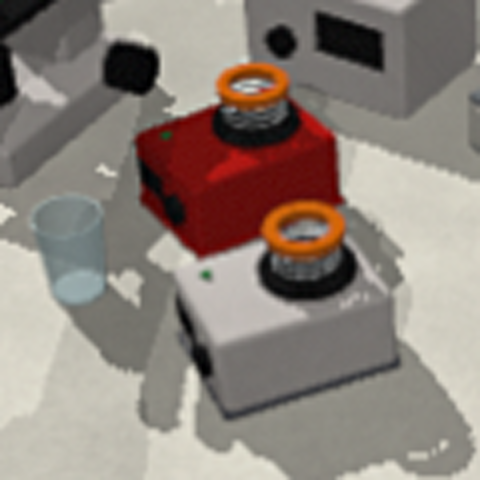

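The crops confirm both choices. The blue-capped amber flask hangs in the left fork (c1 at (145,160)). The white mixer with the orange ring is the nearer one (c3 at (303,229)), with the red one behind it. Now measuring.

```bash
python3 - <<'E'
from h import *
s=cv2.imread('pics/side0.png');t=cv2.imread('pics/top0.png')
def ell(im,box,lo,hi,f=6):
    x0,y0,x1,y1=box
    c=cv2.resize(im[y0:y1,x0:x1],None,fx=f,fy=f,interpolation=cv2.INTER_CUBIC)
    m=cv2.inRange(cv2.cvtColor(c,cv2.COLOR_BGR2HSV),lo,hi)
    k=max(cv2.findContours(m,cv2.RETR_EXTERNAL,cv2.CHAIN_APPROX_NONE)[0],key=cv2.contourArea)
    e=cv2.fitEllipse(cv2.convexHull(k)); return (np.array(e[0])+.5)/f-.5+[x0,y0],np.array(e[1])/f,e[2]
o=((3,120,60),(20,255,255));b=((105,120,40),(128,255,255))
es=ell(s,(175,140,220,180),*o);et=ell(t,(160,185,210,225),*o);print(es,et)
print('ring tri',tri('side',[es[0]],'top',[et[0]]))
for z in(.136,.142):print(onplane('side',[es[0]],z),onplane('top',[et[0]],z))
bs=ell(s,(275,200,315,240),*b);bt=ell(t,(295,175,325,205),*b);print(bs,bt)
print('cap tri',tri('side',[bs[0]],'top',[bt[0]]))
print('cap top-plane', onplane('top',[bt[0]],.18))
# side: top of cap ellipse centre, from c1 (150,88); collar (145,128)
g=lambda u,v:[(u+.5)/4-.5+260,(v+.5)/4-.5+190]
print('side capTop',onplane('side',[g(150,90)],.197),'collar',onplane('side',[g(145,126)],.162))
q=lambda u,v:[(u+.5)/3.6-.5+150,(v+.5)/3.6-.5+140]
B=onplane('top',[q(548,110),q(740,98)],.155);print('bar',B,'yaw',np.arctan2(*(B[0]-B[1])[[1,0]])-np.pi/2)
B=onplane('top',[q(513,75),q(728,60)],.012);print('plate edge',B,'yaw',np.arctan2(*(B[0]-B[1])[[1,0]])-np.pi/2)
B=onplane('side',[g(175,72),g(393,228)],.161);print('bar side',B,'yaw',np.arctan2(*(B[0]-B[1])[[1,0]])-np.pi/2)
# bystanders rough
print('slide',onplane('top',[[265,233]],.03),'petri',onplane('top',[[342,232]],.016),'beaker',onplane('top',[[134,242]],.09),'bottle',onplane('top',[[255,133]],.13),'jar',onplane('top',[[188,146]],.08))
print('white cap',onplane('top',[q(733,157)],.197),'mixer corners',onplane('top',[q(78,176),q(205,190),q(55,325),q(180,340)],.09))
E
```

```text
(array([195.26068115, 156.82970301]), array([16.03112284, 22.25947825]), 86.70759582519531) (array([182.98862203, 204.39614995]), array([20.02631632, 20.90577316]), 13.835128784179688)
ring tri (array([0.5030965 , 0.27496416, 0.1376324 ]), np.float64(0.0036845582668620824))
[[0.50269705 0.27804503 0.136     ]] [[0.50471998 0.27427633 0.136     ]]
[[0.49868176 0.27075895 0.142     ]] [[0.50450354 0.27320378 0.142     ]]
(array([296.04317729, 218.85779699]), array([17.18988164, 18.04168065]), 174.50546264648438) (array([310.04210281, 187.37311427]), array([12.35846965, 13.39662806]), 6.242138862609863)
cap tri (array([ 0.5571352 , -0.20056862,  0.17121562]), np.float64(0.0009657735004231572))
cap top-plane [[ 0.55688122 -0.19968484  0.18      ]]
side capTop [[ 0.55840803 -0.19994459  0.197     ]] collar [[ 0.5568874  -0.20051338  0.162     ]]
bar [[ 0.62375541 -0.17435132  0.155     ]
 [ 0.63255799 -0.37404711  0.155     ]] yaw 0.044051415636091606
plate edge [[ 0.68118531 -0.15215486  0.012     ]
 [ 0.69377548 -0.39760333  0.012     ]] yaw 0.051249625574176116
bar side [[ 0.61529995 -0.16891629  0.161     ]
 [ 0.63083207 -0.38088574  0.161     ]] yaw 0.07314453525299314
slide [[ 0.38796638 -0.03424376  0.03      ]] petri [[ 0.38595532 -0.34512252  0.016     ]] beaker [[0.36606386 0.46979113 0.09      ]] bottle [[ 0.77346795 -0.00145889  0.13      ]] jar [[0.73663431 0.26370844 0.08      ]]
white cap [[ 0.56777606 -0.35428542  0.197     ]] mixer corners [[0.56885329 0.32754811 0.09      ]
 [0.55115519 0.1909031  0.09      ]
 [0.40958081 0.35204915 0.09      ]
 [0.39094192 0.21882232 0.09      ]]
```

Call:
jog_arm([
  [[0,0,-0.7,0,0,-1,1],[0,0,-0.7,0,0,-1,1],[0,0,-0.7,0,0,-1,1],[0,0,0,0,0,0,1]],
])

```text
clock: 0.55
tcp_pos: [0.1678, 0.5209, 0.335]
eef_rot: [-3.131, -0.004, -3.079]
force: [0.1, 0.1, 0.6]
finger_gap: 0.0853
```

```bash
cat >> h.py <<'E'
from scipy.spatial.transform import Rotation as Ro
def to(P,rpy=(np.pi,0,-3.09)):
    s=sense();R=Ro.from_euler('xyz',s['eef_rot']);d=R.inv().apply(np.array(P)-s['tcp_pos'])
    w=(R.inv()*Ro.from_euler('xyz',rpy)).as_rotvec()
    print('clk',s['clock'],'tcp',s['tcp_pos'].round(4),'rpy',s['eef_rot'].round(3),'gap',round(s['finger_gap'],4),'F',s['force'].round(2))
    print('shift/.05',(d/.05).round(3),'turn/.12',(w/.12).round(3))
E
python3 -c "
from h import *
to((.49,.274,.33)); print(sense()['joint_pos'])"
```

```text
clk 0.55 tcp [0.1678 0.5209 0.335 ] rpy [-3.131 -0.004 -3.079] gap 0.0853 F [0.07 0.07 0.62]
shift/.05 [-6.12  -5.334  0.135] turn/.12 [-0.092 -0.031  0.096]
[-1.26284288  0.28662926 -0.03778563  1.29322505  0.01068353  1.57358647
  0.33472678]
```

Call:
jog_arm([
  [[-0.68,-0.59,0,0,0,0,1],[-0.68,-0.59,0,0,0,0,1],[-0.68,-0.59,0,0,0,0,1],[-0.68,-0.59,0,0,0,0,1],[-0.68,-0.59,0,0,0,0,1],[-0.68,-0.59,0,0,0,0,1],[-0.68,-0.59,0,0,0,0,1],[-0.68,-0.59,0,0,0,0,1],[-0.68,-0.59,0,0,0,0,1],[0,0,0,0,0,0,1]],
])

```text
clock: 1.55
tcp_pos: [0.4975, 0.266, 0.3251]
eef_rot: [-3.122, -0.015, -3.078]
force: [0.1, 0.0, -0.2]
finger_gap: 0.0855
```

```bash
python3 - <<'E'
from h import *
import pickle
to((.557,-.2,.30)); i=cams.camera_info('wrist');im=cams.read_camera('wrist')[:,:,::-1];pickle.dump(i,open('w1.pkl','wb'))
print(sense()['joint_pos'].round(2))
cv2.imwrite('pics/w1.png',im)
E
```

```text
clk 1.55 tcp [0.4975 0.266  0.3251] rpy [-3.122 -0.015 -3.078] gap 0.0855 F [ 0.11  0.05 -0.21]
shift/.05 [-0.602 -9.366  0.678] turn/.12 [-0.165 -0.124  0.103]
[-0.68  0.33  0.21  1.26 -0.06  1.58  1.16]
```

View pics/w1.png

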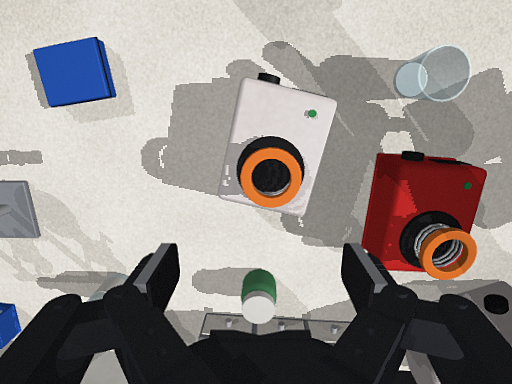

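The wrist view shows the white mixer's orange ring at about (271,177), with the red mixer's ring at (448,251).

```bash
python3 - <<'E'
from h import *
import pickle
i=pickle.load(open('w1.pkl','rb'));im=cv2.imread('pics/w1.png')
m=cv2.inRange(cv2.cvtColor(im,cv2.COLOR_BGR2HSV),(3,120,60),(20,255,255));m[:,350:]=0;m[240:]=0
k=max(cv2.findContours(m,cv2.RETR_EXTERNAL,cv2.CHAIN_APPROX_NONE)[0],key=cv2.contourArea)
c,ax,a=cv2.fitEllipse(k);print(c,ax)
for z in(.136,.142):print(onplane('wrist',[c],z,i))
p=onplane('wrist',k.reshape(-1,2)[::1],.138,i)[:,:2].astype(np.float32);print(cv2.fitEllipse(p))
to((.557,-.2,.30))
E
```

```text
(270.6207580566406, 176.6851043701172) (59.62445068359375, 60.98878479003906)
[[0.50183558 0.27616516 0.136     ]]
[[0.50041438 0.27595291 0.142     ]]
((0.5024831295013428, 0.27611401677131653), (0.07357341051101685, 0.07400139421224594), 91.32635498046875)
clk 1.6 tcp [0.4947 0.2695 0.3251] rpy [-3.125 -0.018 -3.073] gap 0.0856 F [-0.27  0.02  0.09]
shift/.05 [-0.607 -9.445  0.646] turn/.12 [-0.137 -0.146  0.145]
```

Call:
jog_arm([
  [[-0.06,-0.94,0,-0.15,-0.12,0,1],[-0.06,-0.94,0,0,0,0,1],[-0.06,-0.94,0,0,0,0,1],[-0.06,-0.94,0,0,0,0,1],[-0.06,-0.94,0,0,0,0,1],[-0.06,-0.94,0,0,0,0,1],[-0.06,-0.94,0,0,0,0,1],[-0.06,-0.94,0,0,0,0,1],[-0.06,-0.94,0,0,0,0,1],[0,0,0,0,0,0,1]],
])

```text
clock: 2.6
tcp_pos: [0.55, -0.1419, 0.3125]
eef_rot: [3.127, -0.017, -3.045]
force: [-0.4, -0.4, 0.7]
finger_gap: 0.0852
```

```bash
python3 - <<'E'
from h import *
import pickle
to((.557,-.2,.30)); i=cams.camera_info('wrist');im=cams.read_camera('wrist')[:,:,::-1];pickle.dump(i,open('w2.pkl','wb'))
print(sense()['joint_pos'].round(2))
cv2.imwrite('pics/w2.png',im)
E
```

```text
clk 2.6 tcp [ 0.55   -0.1419  0.3125] rpy [ 3.127 -0.017 -3.045] gap 0.0852 F [-0.35 -0.38  0.69]
shift/.05 [-0.032 -1.175  0.232] turn/.12 [ 0.117 -0.147  0.373]
[-0.08  0.35  0.43  1.29 -0.16  1.55  2.01]
```

View pics/w2.png

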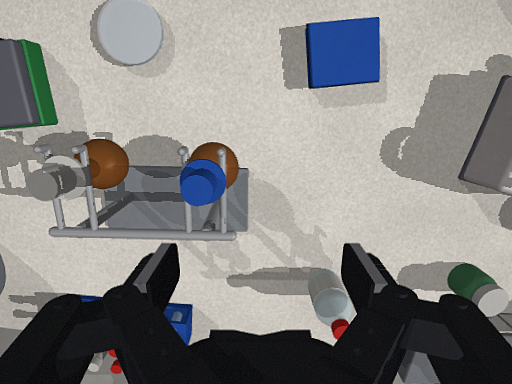

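The blue cap is at (198,187) in the left-facing fork, its tips at (183,150) and (222,152). The crossbar runs from (52,232) to (234,237).

```bash
python3 - <<'E'
from h import *
import pickle
i=pickle.load(open('w2.pkl','rb'));im=cv2.imread('pics/w2.png')
m=cv2.inRange(cv2.cvtColor(im,cv2.COLOR_BGR2HSV),(105,120,40),(128,255,255));m[:,:150]=0;m[:,250:]=0;m[240:]=0
k=max(cv2.findContours(m,cv2.RETR_EXTERNAL,cv2.CHAIN_APPROX_NONE)[0],key=cv2.contourArea)
c,ax,a=cv2.fitEllipse(cv2.convexHull(k));print(c,ax)
print('blob at .18',onplane('wrist',[c],.18,i))
B=onplane('wrist',[(52,232),(234,237)],.159,i);print('bar',B,np.arctan2(*(B[1]-B[0])[[1,0]])-np.pi/2)
print('tips',onplane('wrist',[(183,150),(222,152)],.171,i))
cv2.imwrite('pics/w2c.png',cv2.resize(im[130:250,140:260],None,fx=5,fy=5,interpolation=cv2.INTER_CUBIC)[:,:])
to((.557,-.2,.24))
E
```

```text
(201.6945343017578, 182.39210510253906) (46.23925018310547, 48.32938766479492)
blob at .18 [[ 0.55231977 -0.1984619   0.18      ]]
bar [[ 0.63375998 -0.37528432  0.159     ]
 [ 0.61990945 -0.16254033  0.159     ]] 0.06501246788259407
tips [[ 0.52261347 -0.22020773  0.171     ]
 [ 0.52107039 -0.18072463  0.171     ]]
clk 2.65 tcp [ 0.5506 -0.1369  0.3125] rpy [ 3.122 -0.017 -3.039] gap 0.0855 F [-0.24 -0.05 -0.75]
shift/.05 [-0.022 -1.297  1.425] turn/.12 [ 0.156 -0.143  0.421]
```

View pics/w2c.png

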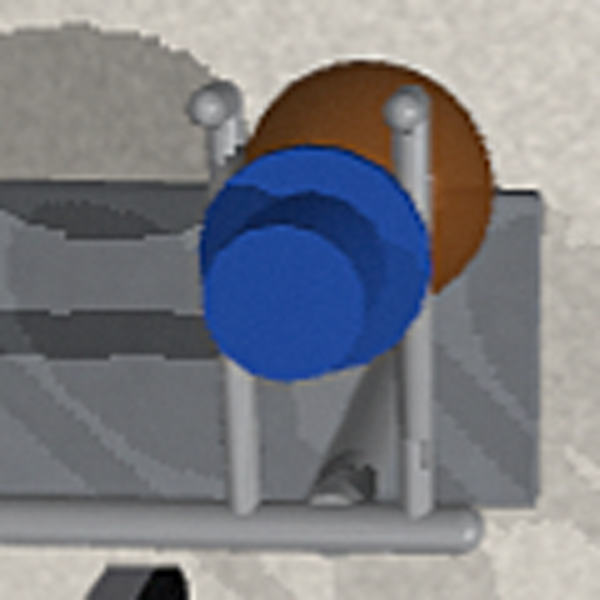

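```bash
python3 - <<'E'
from h import *
import pickle
i=pickle.load(open('w2.pkl','rb'))
print(onplane('wrist',[(196.4,190.2)],.197,i),onplane('wrist',[(202.8,180.8)],.165,i))
to((.557,-.2,.24))
E
```

```text
[[ 0.55584277 -0.20030615  0.197     ]] [[ 0.5545769  -0.19993417  0.165     ]]
clk 2.65 tcp [ 0.5506 -0.1369  0.3125] rpy [ 3.122 -0.017 -3.039] gap 0.0855 F [-0.24 -0.05 -0.75]
shift/.05 [-0.022 -1.297  1.425] turn/.12 [ 0.156 -0.143  0.421]
```

Call:
jog_arm([
  [[0,-0.65,0.3,0.15,-0.15,0.42,1],[0,-0.65,0.3,0,0,0,1],[0,0,0,0,0,0,1],[0,0,0,0,0,0,1]],
])

```text
clock: 3.05
tcp_pos: [0.5584, -0.1893, 0.2789]
eef_rot: [3.13, 0.002, -3.076]
force: [0.5, -0.1, -0.2]
finger_gap: 0.0855
```

```bash
python3 - <<'E'
from h import *
to((.556,-.2,.20)); i=cams.camera_info('wrist');im=cams.read_camera('wrist')[:,:,::-1]
cv2.imwrite('pics/w3.png',im)
to((.556,-.2,.20));print(proj('wrist',[(.556,-.2,.197)],i))
E
```

```text
clk 3.05 tcp [ 0.5584 -0.1893  0.2789] rpy [ 3.130e+00  2.000e-03 -3.076e+00] gap 0.0855 F [ 0.47 -0.06 -0.21]
shift/.05 [ 0.064 -0.23   1.575] turn/.12 [0.097 0.016 0.115]
clk 3.1 tcp [ 0.5581 -0.1894  0.2787] rpy [ 3.131e+00  1.000e-03 -3.076e+00] gap 0.0853 F [-0.56  0.69  0.18]
shift/.05 [ 0.057 -0.225  1.571] turn/.12 [0.092 0.01  0.117]
[[245.65112823 195.42531515]]
```

View pics/w3.png

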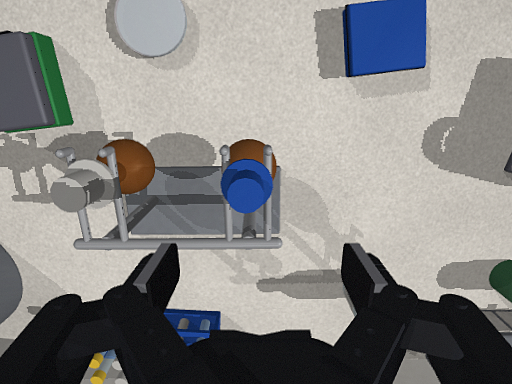

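The cap top is at (245.5,193) against a predicted (245.7,195.4), so they agree to about 2 mm. Descending.

Call:
jog_arm([
  [[0.06,-0.22,0,0.1,0,0.12,1],[0,0,0.5,0,0,0,1],[0,0,0.5,0,0,0,1],[0,0,0.3,0,0,0,1],[0,0,0,0,0,0,1]],
])

```text
clock: 3.6
tcp_pos: [0.5593, -0.1945, 0.215]
eef_rot: [-3.14, 0.009, -3.081]
force: [0.1, -0.2, 0.5]
finger_gap: 0.0857
```

```bash
python3 - <<'E'
from h import *
i=cams.camera_info('wrist');im=cams.read_camera('wrist')[:,:,::-1]
cv2.imwrite('pics/w4.png',im)
to((.555,-.2,.170));print(proj('wrist',[(.556,-.2,.197)],i))
E
```

```text
clk 3.65 tcp [ 0.56   -0.1947  0.2163] rpy [-3.139  0.011 -3.08 ] gap 0.0856 F [-0.89 -0.01  0.33]
shift/.05 [ 0.117 -0.098  0.925] turn/.12 [-0.019  0.091  0.081]
[[250.85768889 226.24652868]]
```

View pics/w4.png

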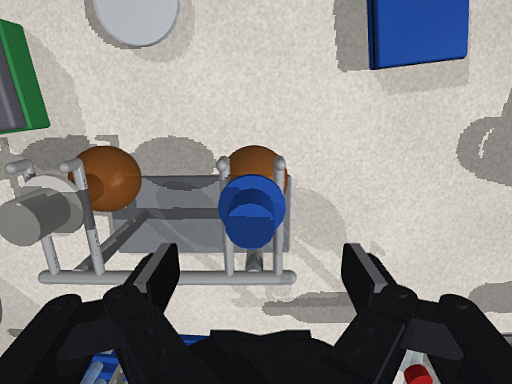

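The cap top is at (251,225), which matches the prediction. Continuing down.

Call:
jog_arm([
  [[0.12,-0.12,0,0,0.09,0.08,1],[0.05,-0.05,0.3,0,0,0,1],[0,0,0.3,0,0,0,1],[0,0,0.2,0,0,0,1],[0,0,0,0,0,0,1]],
])

```text
clock: 4.15
tcp_pos: [0.5551, -0.2068, 0.1827]
eef_rot: [-3.133, 0.01, -3.09]
force: [-0.7, 0.3, 0.1]
finger_gap: 0.0859
```

```bash
python3 -c "
from h import *
to((.555,-.2,.170))"
```

```text
clk 4.15 tcp [ 0.5551 -0.2068  0.1827] rpy [-3.133  0.01  -3.09 ] gap 0.0859 F [-0.73  0.29  0.13]
shift/.05 [-0.003  0.139  0.252] turn/.12 [-0.071  0.086 -0.005]
```

Call:
jog_arm([
  [[0,0.1,0.2,-0.07,0.09,0,1],[0,0,0.1,0,0,0,1],[0,0,0,0,0,0,1]],
])

```text
clock: 4.45
tcp_pos: [0.5562, -0.2022, 0.1687]
eef_rot: [-3.141, 0.002, -3.091]
force: [0.0, 0.5, -0.3]
finger_gap: 0.0856
```

```bash
python3 - <<'E'
from h import *
im=cams.read_camera('wrist')[:,:,::-1]
cv2.imwrite('pics/w5.png',im)
to((.555,-.2,.170))
E
```

```text
clk 4.5 tcp [ 0.5564 -0.202   0.1689] rpy [-3.141e+00  2.000e-03 -3.090e+00] gap 0.0852 F [ 0.    0.48 -0.96]
shift/.05 [ 0.026  0.041 -0.022] turn/.12 [-0.005  0.02  -0.003]
```

View pics/w5.png

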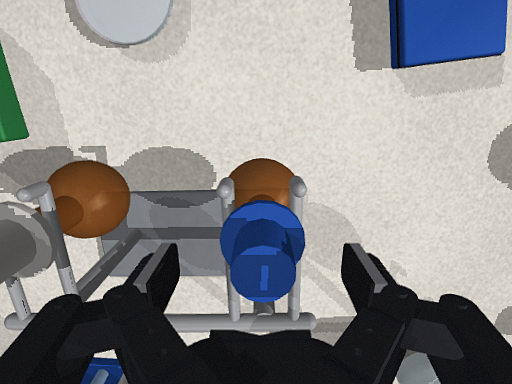

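The cap at (263,270) sits centred between the pads. Closing.

Call:
jog_arm([
  [[0,0,0,0,0,0,-1],[0,0,0,0,0,0,-1],[0,0,0,0,0,0,-1],[0,0,0,0,0,0,-1],[0,0,0,0,0,0,-1],[0,0,0,0,0,0,-1],[0,0,0,0,0,0,-1]],
], newtons=60)

```text
clock: 5.2
tcp_pos: [0.5571, -0.2022, 0.1701]
eef_rot: [-3.14, 0.004, -3.09]
force: [0.5, 0.8, 0.5]
finger_gap: 0.0308
```

```bash
python3 - <<'E'
from h import *
im=cams.read_camera('wrist')[:,:,::-1]
cv2.imwrite('pics/w6.png',im)
to((.556,-.2,.192))
E
```

```text
clk 5.25 tcp [ 0.5571 -0.2021  0.1702] rpy [-3.14   0.004 -3.09 ] gap 0.0303 F [-0.49  0.01 -0.33]
shift/.05 [ 0.018  0.043 -0.437] turn/.12 [-0.01   0.037 -0.001]
```

View pics/w6.png

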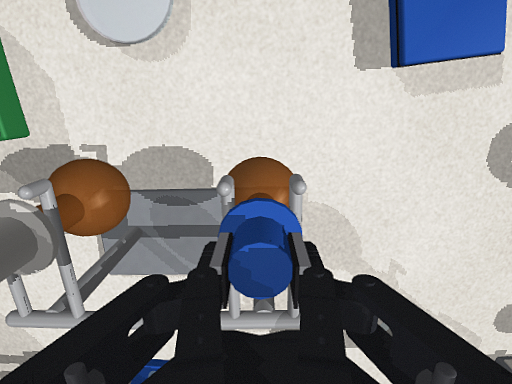

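The cap is gripped at (260,265) with a 30–31 mm gap. Now lifting about 23 mm.

Call:
jog_arm([
  [[0,0,-0.2,0,0,0,-1],[0,0,-0.2,0,0,0,-1],[0,0,-0.1,0,0,0,-1],[0,0,0,0,0,0,-1]],
])

```text
clock: 5.65
tcp_pos: [0.5568, -0.2022, 0.1973]
eef_rot: [-3.14, 0.004, -3.09]
force: [0.2, -0.6, -1.4]
finger_gap: 0.0304
```

```bash
python3 -c "
from h import *
to((.556-.1*np.cos(.05),-.202-.1*np.sin(.05),.1935))"
```

```text
clk 5.65 tcp [ 0.5568 -0.2022  0.1973] rpy [-3.14   0.004 -3.09 ] gap 0.0304 F [ 0.23 -0.57 -1.43]
shift/.05 [2.017 0.008 0.068] turn/.12 [-0.011  0.034 -0.003]
```

Call:
jog_arm([
  [[0,0,0.09,0,0.03,0,-1],[0.3,0,0,0,0,0,-1],[0.3,0,0,0,0,0,-1],[0,0,0,0,0,0,-1]],
])

```text
clock: 6.05
tcp_pos: [0.5261, -0.2035, 0.1913]
eef_rot: [-3.14, -0.001, -3.09]
force: [1.0, -0.4, -0.9]
finger_gap: 0.0304
```

```bash
python3 -c "
from h import *
to((.556-.1*np.cos(.05),-.202-.1*np.sin(.05),.1935))"
```

```text
clk 6.05 tcp [ 0.5261 -0.2035  0.1913] rpy [-3.14e+00 -1.00e-03 -3.09e+00] gap 0.0304 F [ 0.98 -0.41 -0.94]
shift/.05 [ 1.402  0.002 -0.043] turn/.12 [-0.01  -0.008  0.003]
```

Call:
jog_arm([
  [[0.35,0,-0.04,0,0,0,-1],[0.35,0,0,0,0,0,-1],[0.35,0,0,0,0,0,-1],[0.35,0,0,0,0,0,-1],[0,0,0,0,0,0,-1]],
])

```text
clock: 6.55
tcp_pos: [0.4569, -0.2061, 0.1913]
eef_rot: [-3.141, -0.001, -3.087]
force: [0.0, -0.9, -0.6]
finger_gap: 0.0306
```

```bash
python3 - <<'E'
from h import *
to((.43,-.2,.31))
im=cams.read_camera('side')[:,:,::-1]
cv2.imwrite('pics/s7.png',cv2.resize(im[130:330,180:400],None,fx=3,fy=3))
E
```

```text
clk 6.55 tcp [ 0.4569 -0.2061  0.1913] rpy [-3.141e+00 -1.000e-03 -3.087e+00] gap 0.0306 F [ 0.02 -0.89 -0.59]
shift/.05 [ 0.531  0.148 -2.373] turn/.12 [-0.009 -0.005  0.022]
```

View pics/s7.png

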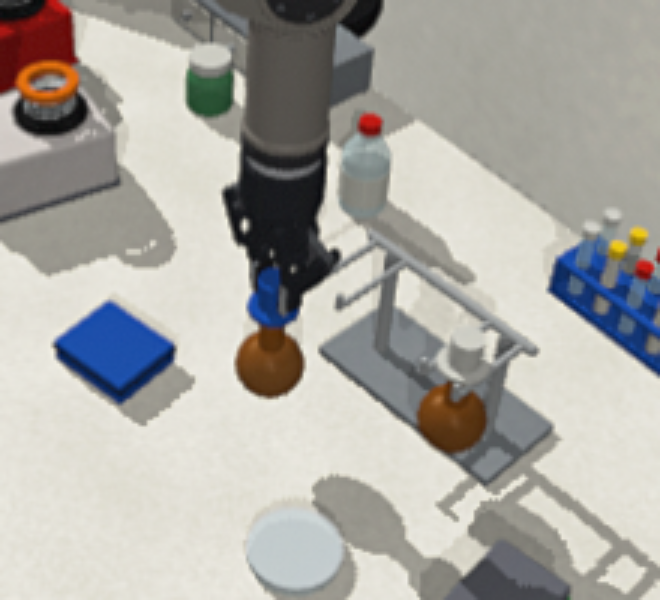

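The flask is clear of the fork at (270,330) in the crop, and the white one still hangs undisturbed at (455,390). Raising it.

Call:
jog_arm([
  [[0,0,-0.4,0,0,0,-1],[0,0,-0.7,0,0,0,-1],[0,0,-0.7,0,0,0,-1],[0,0,-0.7,0,0,0,-1],[0,0,-0.4,0,0,0,-1],[0,0,0,0,0,0,-1],[0,0,0,0,0,0,-1]],
])

```text
clock: 7.3
tcp_pos: [0.4675, -0.2017, 0.3396]
eef_rot: [-3.14, 0.004, -3.078]
force: [-0.2, 0.2, -1.4]
finger_gap: 0.0302
```

```bash
python3 - <<'E'
from h import *
to((.503,.276,.345))
E
```

```text
clk 7.3 tcp [ 0.4675 -0.2017  0.3396] rpy [-3.14   0.004 -3.078] gap 0.0302 F [-0.24  0.23 -1.41]
shift/.05 [-1.314  9.49  -0.122] turn/.12 [-0.016  0.035  0.099]
```

Call:
jog_arm([
  [[-0.1,0.4,0,0,0,0,-1],[-0.1,0.75,0,0,0,0,-1],[-0.1,0.75,0,0,0,0,-1],[-0.1,0.75,0,0,0,0,-1],[-0.1,0.75,0,0,0,0,-1],[-0.1,0.75,0,0,0,0,-1],[-0.1,0.75,0,0,0,0,-1],[-0.1,0.75,0,0,0,0,-1],[-0.1,0.75,0,0,0,0,-1],[-0.1,0.5,0,0,0,0,-1]],
])

```text
clock: 8.3
tcp_pos: [0.4936, 0.156, 0.3174]
eef_rot: [-3.137, -0.025, -3.088]
force: [0.0, -0.6, -1.3]
finger_gap: 0.0308
```

```bash
python3 - <<'E'
from h import *
to((.503,.276,.345))
E
```

```text
clk 8.3 tcp [0.4936 0.156  0.3174] rpy [-3.137 -0.025 -3.088] gap 0.0308 F [ 0.03 -0.64 -1.34]
shift/.05 [-0.301  2.384 -0.571] turn/.12 [-0.041 -0.21   0.014]
```

Call:
jog_arm([
  [[-0.05,0.5,-0.1,-0.04,-0.2,0,-1],[-0.05,0.6,0,0,0,0,-1],[-0.05,0.6,0,0,0,0,-1],[-0.05,0.3,0,0,0,0,-1],[0,0,0,0,0,0,-1],[0,0,0,0,0,0,-1]],
])

```text
clock: 8.9
tcp_pos: [0.4938, 0.2654, 0.3086]
eef_rot: [-3.135, -0.021, -3.078]
force: [1.3, 0.2, -1.0]
finger_gap: 0.0305
```

```bash
python3 - <<'E'
from h import *
import pickle
i=cams.camera_info('wrist');s=sense()
d={}
for n in('wrist','side','top'):
    im=cams.read_camera(n)[:,:,::-1];cv2.imwrite(f'pics/{n}8.png',im)
pickle.dump((i,s),open('w8.pkl','wb'))
to((.503,.276,.30))
E
```

```text
clk 9.05 tcp [0.4942 0.2646 0.3096] rpy [-3.136 -0.019 -3.081] gap 0.0305 F [ 0.09  0.3  -0.57]
shift/.05 [-0.193  0.219  0.188] turn/.12 [-0.044 -0.158  0.079]
```

View pics/wrist8.png

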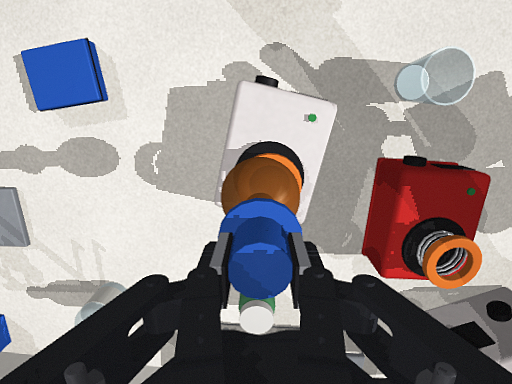

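View pics/side8.png

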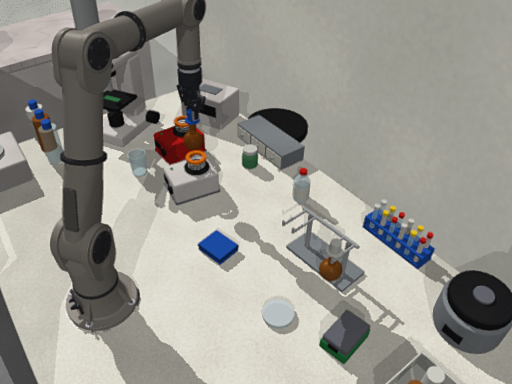

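The wrist view shows the held bulb at (261,192) just above the ring. The side view shows the flask hanging upright near (192,135), with the bystanders unmoved.

```bash
python3 - <<'E'
from h import *
im=cv2.imread('pics/wrist8.png');s=cv2.imread('pics/side8.png')
a=cv2.resize(im[130:300,190:330],None,fx=3,fy=3,interpolation=cv2.INTER_CUBIC)
b=cv2.resize(s[90:200,150:230],None,fx=4.6,fy=4.6,interpolation=cv2.INTER_CUBIC)
h=max(a.shape[0],b.shape[0]);o=np.zeros((h,a.shape[1]+b.shape[1],3),np.uint8);o[:a.shape[0],:a.shape[1]]=a;o[:b.shape[0],a.shape[1]:]=b
print(a.shape,b.shape);cv2.imwrite('pics/c8.png',o)
hsv=cv2.cvtColor(im,cv2.COLOR_BGR2HSV)
for p in((260,190),(235,190),(290,185),(260,165),(261,157),(297,170)):print(p,hsv[p[1],p[0]])
E
```

```text
(510, 420, 3) (506, 368, 3)
(260, 190) [ 13 185 132]
(235, 190) [ 12 175  99]
(290, 185) [ 13 193 139]
(260, 165) [ 13 198 112]
(261, 157) [ 14 198  67]
(297, 170) [ 14 191 255]
```

View pics/c8.png

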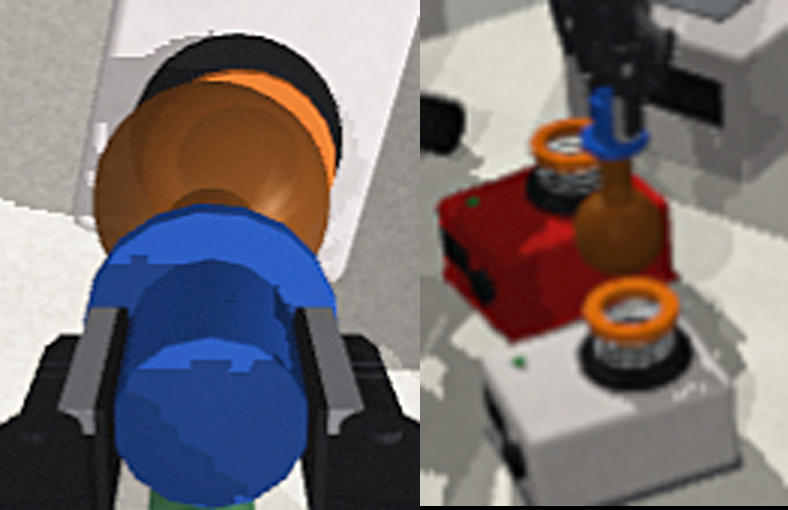

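```bash
python3 - <<'E'
from h import *
import pickle
i,s=pickle.load(open('w8.pkl','rb'));print(s['tcp_pos'],s['eef_rot'])
im=cv2.imread('pics/wrist8.png');hsv=cv2.cvtColor(im,cv2.COLOR_BGR2HSV)
m=cv2.inRange(hsv,(8,120,50),(18,255,190));m[:140]=0;m[225:]=0;m[:,:210]=0;m[:,320:]=0
m=cv2.morphologyEx(m,cv2.MORPH_OPEN,np.ones((3,3)))
k=max(cv2.findContours(m,cv2.RETR_EXTERNAL,cv2.CHAIN_APPROX_NONE)[0],key=cv2.contourArea).reshape(-1,2).astype(float)
k=k[k[:,1]<205]  # silhouette above collar
(c,r)=((0,0),0)
A=np.c_[2*k,np.ones(len(k))];
for _ in range(4):
    x=np.linalg.lstsq(A,(k**2).sum(1),rcond=None)[0];r=np.sqrt(x[2]+x[0]**2+x[1]**2);e=np.hypot(*(k-x[:2]).T)-r
    q=abs(e)<1.5;k=k[q];A=A[q]
print('circle',x[:2],r,len(k))
z=s['tcp_pos'][2]-.087
print('bulb wrist',onplane('wrist',[x[:2]],z,i),onplane('wrist',[(260.5,195.8)],z,i))
print('bulb side',onplane('side',[(193.3,139.8)],z))
print('captop', onplane('wrist',[(190+211/3,130+421/3)],s['tcp_pos'][2]+.027,i))
R=Ro.from_euler('xyz',s['eef_rot']).as_matrix();print('pred axis pt',s['tcp_pos']+R[:,2]*.087, 'cap',s['tcp_pos']-R[:,2]*.027)
to((.503,.276,.30))
E
```

```text
[0.49376799 0.26535761 0.30862155] [-3.13539512 -0.02056988 -3.07835232]
circle [259.93975288 185.33153335] 30.85198853880685 26
bulb wrist [[0.48154095 0.2645095  0.22162155]] [[0.490798   0.26557194 0.22162155]]
bulb side [[0.49169297 0.26284525 0.22162155]]
captop [[0.49300492 0.26599763 0.33562155]]
pred axis pt [0.49201622 0.26470642 0.22164162] cap [0.49431164 0.26555971 0.33561532]
clk 9.05 tcp [0.4942 0.2646 0.3096] rpy [-3.136 -0.019 -3.081] gap 0.0305 F [ 0.09  0.3  -0.57]
shift/.05 [-0.193  0.219  0.188] turn/.12 [-0.044 -0.158  0.079]
```

The automatic circle fit was bad: it caught a seam and gave a radius of 31 px instead of about 39. The edges I read by hand agree with the side view and with the TCP axis to 1–2 mm, so I'm using those. Aligning over the ring.

Call:
jog_arm([
  [[-0.19,0.22,0,-0.04,-0.16,0.08,-1],[0,0,0,0,0,0,-1],[0,0,0,0,0,0,-1]],
])

```text
clock: 9.35
tcp_pos: [0.5052, 0.2737, 0.3106]
eef_rot: [-3.141, 0.004, -3.097]
force: [-0.4, -0.2, -1.7]
finger_gap: 0.0303
```

```bash
python3 - <<'E'
from h import *
to((.5035,.2757,.265))
E
```

```text
clk 9.35 tcp [0.5052 0.2737 0.3106] rpy [-3.141  0.004 -3.097] gap 0.0303 F [-0.43 -0.22 -1.73]
shift/.05 [0.037 0.043 0.912] turn/.12 [-0.002  0.037 -0.056]
```

Call:
jog_arm([
  [[0.03,0.04,0.2,0,0.03,0,-1],[0,0,0.25,0,0,0,-1],[0,0,0.2,0,0,0,-1],[0,0,0,0,0,0,-1]],
])

```text
clock: 9.75
tcp_pos: [0.5034, 0.2751, 0.2759]
eef_rot: [-3.141, 0.0, -3.098]
force: [0.0, -0.0, -1.8]
finger_gap: 0.0304
```

```bash
python3 - <<'E'
from h import *
to((.5035,.2757,.265))
s=cams.read_camera('side')[:,:,::-1];w=cams.read_camera('wrist')[:,:,::-1]
a=cv2.resize(w[130:300,190:330],None,fx=3,fy=3,interpolation=cv2.INTER_CUBIC)
b=cv2.resize(s[90:200,150:230],None,fx=4.6,fy=4.6,interpolation=cv2.INTER_CUBIC)
o=np.zeros((510,a.shape[1]+b.shape[1],3),np.uint8);o[:a.shape[0],:a.shape[1]]=a;o[:b.shape[0],a.shape[1]:]=b
cv2.imwrite('pics/c9.png',o)
to((.5035,.2757,.265))
E
```

```text
clk 9.75 tcp [0.5034 0.2751 0.2759] rpy [-3.141  0.    -3.098] gap 0.0304 F [ 0.03 -0.01 -1.8 ]
shift/.05 [-0.002  0.012  0.218] turn/.12 [-0.002  0.003 -0.065]
clk 9.85 tcp [0.5043 0.2755 0.2776] rpy [ 3.141e+00  3.000e-03 -3.098e+00] gap 0.0299 F [-0.05  0.13 -1.06]
shift/.05 [0.016 0.005 0.251] turn/.12 [ 0.008  0.025 -0.065]
```

View pics/c9.png

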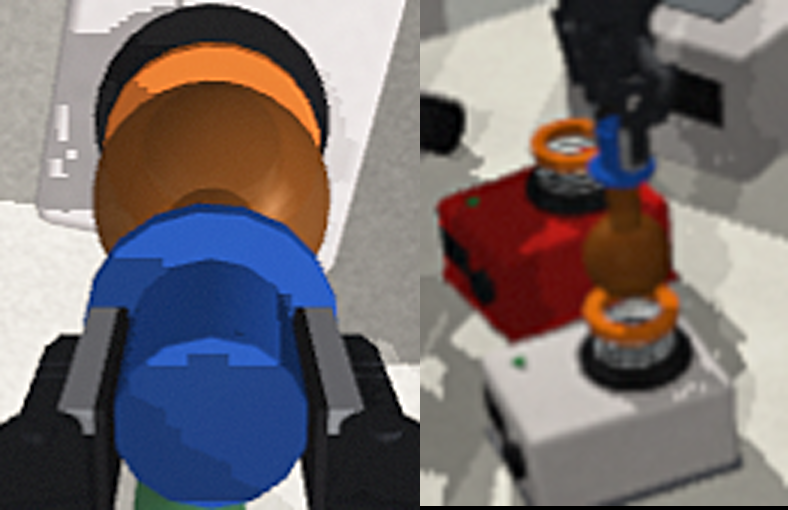

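The ring and bulb look concentric in the wrist crop (x≈213 against 212) and within about 1 px in the side view. Lowering, watching the force.

Call:
jog_arm([
  [[0.01,0,0.15,0,0.02,0,-1],[0,0,0.15,0,0,0,-1],[0,0,0.1,0,0,0,-1],[0,0,0,0,0,0,-1]],
])

```text
clock: 10.25
tcp_pos: [0.5044, 0.2758, 0.257]
eef_rot: [3.139, 0.003, -3.098]
force: [0.3, 0.5, -1.4]
finger_gap: 0.0302
```

```bash
python3 -c "
from h import *
to((.5035,.2757,.250))"
```

```text
clk 10.25 tcp [0.5044 0.2758 0.257 ] rpy [ 3.139e+00  3.000e-03 -3.098e+00] gap 0.0302 F [ 0.3   0.48 -1.39]
shift/.05 [ 0.019 -0.002  0.141] turn/.12 [ 0.017  0.021 -0.065]
```

Call:
jog_arm([
  [[0.01,0,0.08,0,0.02,0,-1],[0,0,0.08,0,0,0,-1],[0,0,0.08,0,0,0,-1],[0,0,0,0,0,0,-1]],
])

```text
clock: 10.65
tcp_pos: [0.5047, 0.2758, 0.2479]
eef_rot: [3.138, 0.004, -3.098]
force: [-1.8, -1.4, 5.6]
finger_gap: 0.0302
```

```bash
python3 -c "
from h import *
to((.5035,.2757,.238))"
```

```text
clk 10.65 tcp [0.5047 0.2758 0.2479] rpy [ 3.138  0.004 -3.098] gap 0.0302 F [-1.75 -1.4   5.6 ]
shift/.05 [ 0.025 -0.002  0.199] turn/.12 [ 0.032  0.031 -0.067]
```

Call:
jog_arm([
  [[0.03,-0.02,0.05,0.02,0.03,0,-1],[0,0,0.08,0,0,0,-1],[0,0,0.08,0,0,0,-1],[0,0,0,0,0,0,-1]],
])

```text
clock: 11.05
tcp_pos: [0.5045, 0.2753, 0.2443]
eef_rot: [3.136, 0.007, -3.098]
force: [-3.1, -1.1, 7.4]
finger_gap: 0.0302
```

```bash
python3 -c "
from h import *
to((.5035,.2757,.238))"
```

```text
clk 11.05 tcp [0.5045 0.2753 0.2443] rpy [ 3.136  0.007 -3.098] gap 0.0302 F [-3.13 -1.13  7.43]
shift/.05 [0.021 0.007 0.125] turn/.12 [ 0.049  0.063 -0.066]
```

Call:
jog_arm([
  [[0.08,-0.02,0.12,0.05,0.06,0,-1],[0.05,0,0.12,0,0,0,-1],[0,0,0.12,0,0,0,-1],[0,0,0.1,0,0,0,-1]],
])

```text
clock: 11.45
tcp_pos: [0.5049, 0.2752, 0.2374]
eef_rot: [3.132, 0.024, -3.1]
force: [-6.9, -3.7, 21.7]
finger_gap: 0.0304
```

```bash
python3 -c "
from h import *
to((.5035,.2757,.238))"
```

```text
clk 11.45 tcp [0.5049 0.2752 0.2374] rpy [ 3.132  0.024 -3.1  ] gap 0.0304 F [-6.9  -3.74 21.7 ]
shift/.05 [ 0.028  0.012 -0.013] turn/.12 [ 0.081  0.202 -0.079]
```

Call:
jog_arm([
  [[0.08,-0.04,0.06,0.08,0.2,0,-1],[0.04,0,0.06,0,0.1,0,-1],[0,0,0.06,0,0,0,-1]],
])

```text
clock: 11.75
tcp_pos: [0.5045, 0.275, 0.2401]
eef_rot: [3.132, 0.007, -3.1]
force: [-3.4, -2.2, 10.2]
finger_gap: 0.03
```

```bash
python3 - <<'E'
from h import *
to((.5035,.2757,.238))
s=cams.read_camera('side')[:,:,::-1];w=cams.read_camera('wrist')[:,:,::-1]
a=cv2.resize(w[130:300,190:330],None,fx=3,fy=3,interpolation=cv2.INTER_CUBIC)
b=cv2.resize(s[90:200,150:230],None,fx=4.6,fy=4.6,interpolation=cv2.INTER_CUBIC)
o=np.zeros((510,a.shape[1]+b.shape[1],3),np.uint8);o[:a.shape[0],:a.shape[1]]=a;o[:b.shape[0],a.shape[1]:]=b
cv2.imwrite('pics/c10.png',o)
to((.5035,.2757,.238));print(sense()['qd'].round(4))
E
```

```text
clk 11.75 tcp [0.5045 0.275  0.2401] rpy [ 3.132  0.007 -3.1  ] gap 0.03 F [-3.36 -2.19 10.15]
shift/.05 [0.02  0.015 0.041] turn/.12 [ 0.083  0.063 -0.08 ]
clk 11.85 tcp [0.5041 0.2749 0.2398] rpy [ 3.132  0.007 -3.1  ] gap 0.03 F [-2.72 -2.11 10.3 ]
shift/.05 [0.012 0.015 0.037] turn/.12 [ 0.082  0.056 -0.08 ]
[-0.0024  0.0014 -0.0001  0.0049 -0.0011 -0.0006  0.001 ]
```

View pics/c10.png

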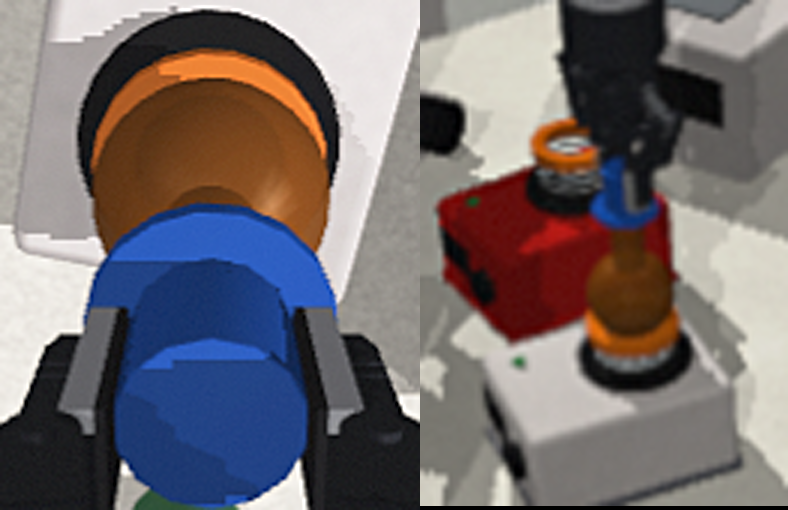

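The flask is seated, with the ring visibly compressed in the side crop at (632,335). At about 11.5 N the ring is down only about 13 mm, so I'm pressing to the stop.

Call:
jog_arm([
  [[0.03,-0.02,0.1,0.06,0.1,0,-1],[0.03,-0.01,0.1,0,0.1,0,-1],[0.03,0,0.1,0,0.08,0,-1],[0.03,0,0.1,0,0.08,0,-1]],
])

```text
clock: 12.25
tcp_pos: [0.5057, 0.2748, 0.2375]
eef_rot: [3.128, -0.01, -3.1]
force: [-2.3, -3.0, 17.0]
finger_gap: 0.0303
```

```bash
python3 -c "
from h import *
to((.5035,.2757,.238))"
```

```text
clk 12.25 tcp [0.5057 0.2748 0.2375] rpy [ 3.128 -0.01  -3.1  ] gap 0.0303 F [-2.28 -2.98 17.01]
shift/.05 [ 0.044  0.02  -0.01 ] turn/.12 [ 0.116 -0.083 -0.087]
```

About 18 N is past the 12.5 N stop force. I'll check that it holds steady while the last target is kept, since camera calls let time pass.

```bash
python3 - <<'E'
from h import *
for k in range(6):
    s=cams.read_camera('side')[:,:,::-1];w=cams.read_camera('wrist')[:,:,::-1]
    q=sense();print(q['clock'],q['tcp_pos'].round(4),q['eef_rot'].round(3),q['force'].round(1),round(q['finger_gap'],4),abs(q['qd']).max().round(4))
t=cams.read_camera('top')[:,:,::-1]
cv2.imwrite('pics/top11.png',t);cv2.imwrite('pics/side11.png',s)
a=cv2.resize(w[130:300,190:330],None,fx=3,fy=3,interpolation=cv2.INTER_CUBIC)
b=cv2.resize(s[90:200,150:230],None,fx=4.6,fy=4.6,interpolation=cv2.INTER_CUBIC)
o=np.zeros((510,a.shape[1]+b.shape[1],3),np.uint8);o[:a.shape[0],:a.shape[1]]=a;o[:b.shape[0],a.shape[1]:]=b
cv2.imwrite('pics/c11.png',o)
E
```

```text
12.35 [0.5057 0.2747 0.2375] [ 3.128 -0.01  -3.101] [-2.5 -3.  16.5] 0.03 0.0038
12.45 [0.5057 0.2747 0.2374] [ 3.128 -0.01  -3.1  ] [-2.8 -3.3 16.2] 0.0304 0.0013
12.55 [0.5056 0.2748 0.2374] [ 3.128 -0.01  -3.1  ] [-2.9 -2.5 16.2] 0.0302 0.0017
12.65 [0.5057 0.2747 0.2374] [ 3.128 -0.01  -3.1  ] [-2.3 -2.  16.3] 0.0299 0.0008
12.75 [0.5057 0.2747 0.2374] [ 3.128 -0.01  -3.1  ] [-2.8 -3.2 16.7] 0.0302 0.0013
12.85 [0.5056 0.2747 0.2374] [ 3.128 -0.01  -3.1  ] [-1.7 -3.1 14.9] 0.0303 0.0021
```

View pics/c11.png

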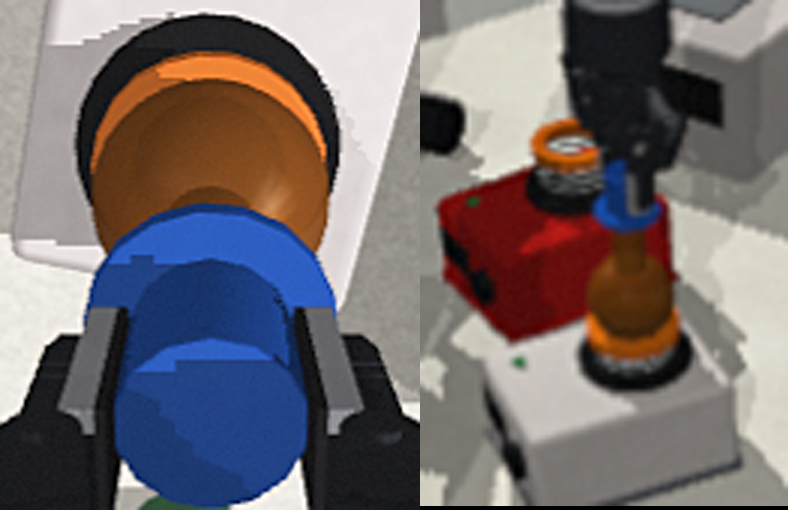

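View pics/side11.png

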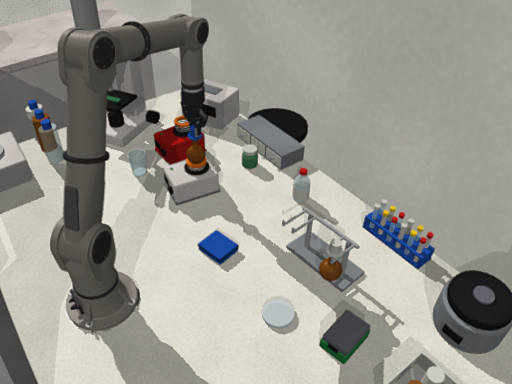

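The push is steady: Fz 15–17 N, TCP still, gap constant. The flask is upright and concentric in the ring at side (196,158), and the white flask and bystanders are in place. Handing in.

```bash
python3 -c "
from h import *
env.sign_off(); s=sense(); print(s['clock'],s['tcp_pos'],s['force'],s['finger_gap'])"
```

```text
the job is handed in; nothing more can be done
the job is handed in; nothing more can be done
```

I lifted the blue-capped flask off its fork, drew it clear and set it upright in the white mixer's orange ring. I then pressed it down and handed the job in at about 13 s, still gripping and pressing.

**Last checks before hand-in:**
- **Push:** it held at 15–17 N plus the flask's weight for 0.6 s, above the 12.5 N needed to reach the stop. The tool went down about 16 mm after first contact.
- **Grip and pose:** the tool was still and tilted less than 0.02 rad. The fingers held a steady 30 mm opening on the cap.
- **Scene:** the bulb looked centred in the ring in the wrist and side views. In the side view, the white-capped flask and the bystanders stood where they began.

**What disagreed or was not checked:**
- An automatic circle fit of the bulb failed, so I used edges read by hand. Those agreed with the side view and the tool axis to 1–2 mm.
- A sideways load of about 3–4 N remained on the tool, which suggests the flask sits 1–2 mm off the ring's axis; I estimated this and did not measure it.
- Ring travel was judged from force and tool height, because the joint value cannot be read.

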